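# Open the folding easel and show the blue test tile

### The job

First put the wooden paddle that lies on the folded easel flat in the blue tray, then swing the easel's yellow back up (it has a red knob to hold) until it snaps over fully open. Finally take the blue tile from the rack and stand it, clay foot down, in the easel's trough, roughly centred, leaning on the back. Leave the other tiles, the jar and the cup where they are.

Things in the scene. Friction and masses are not known exactly. Their poses are not given: they have to be found in the camera images.
- stand: Folding easel, base fixed to the bench: 150 (own x) x 120 (own y) x 16 mm high; origin at the centre of its underside. Across it along own y runs a trough for a tile's foot: floor z=16 mm, from a 10 mm thick dark lip (rear face x=-6 mm) to a rear block (x=+20 mm), both rising to z=30 mm. The yellow back hinges at x=+30, z=40 mm about own y.
- easel_back (a joint): Angle (rad) of the easel's yellow back: panel 75 mm long from the hinge, 100 wide, 6 thick, then a steel stem to the red knob. 0 = folded flat towards the stand's -x, panel top at z=43 mm; grows as it lifts and swings over to +x; 1.97 = open on its stop, 0.40 rad past vertical. Its over-centre spring pushes it shut below about 1.1 rad and open beyond; lifting the knob takes 3 to 4 N.
- knob (a point): Centre of the red knob at the free end of the easel's back: a cylinder 18 mm in diameter, 26 mm long, its axis along the stand's own y (it can turn between fingertips pressing on its ends). It lies 115 mm from the hinge, 7 mm off the panel's mid-plane (upwards when folded); folded it is at stand x=-85, y=0, z=47 mm, clear of the base's front edge.
- paddle: Small wooden clay paddle, 140 mm long (own x, from -70 to +70), 16 mm high; the light handle (x from -70 to +20) is 16 mm wide, the dark blade 22 mm wide; 25 to 50 g. Origin at the centre of its underside, own z up. Starts lying across the folded back of the easel.
- tray: Blue open tray, fixed, 110 (own x) x 200 (own y) x 30 mm high outside, walls and floor 5 mm. Origin at the centre of its underside.
- rack: Plywood tile rack, fixed, 150 (own x) x 110 (own y) mm; three slots along own y at x=-42, 0, +42 mm, each 13 mm wide, slot floor at z=10 mm, slot walls 5 mm thick up to z=30 mm. Origin at the centre of its underside.
- tile_blue: Blue-glazed upright test tile with a bare clay foot, 10 mm thick (own x), 90 mm wide (own y), 130 mm tall (own z), 0.2 to 0.3 kg, same on both faces. Origin at the centre of its underside. Starts upright in one of the rack's slots.
- tile_blue_top (a point): Centre of the blue tile's top edge, 130 mm above its origin along its own z.
- tile_white: White tile, same shape and origin as the blue one, in another slot of the rack; a bystander.
- tile_green: Green tile, same shape and origin as the blue one, in another slot of the rack; a bystander.
- jar: Amber glaze jar, 60 mm in diameter, 85 mm tall, origin at the centre of its underside; a bystander.
- cup: Terracotta cup, 70 mm in diameter, 65 mm tall, origin at the centre of its underside; a bystander.
Things that resemble listed ones, but are neither listed nor needed, are in the scene too. Of the things like the paddle, leave any that is white; of the rest the smaller one is meant.

How it is judged:
By the outcome, as a careful person would: the job done as asked, in the order asked, and still so for the second after the job is handed in, with the robot touching nothing.
It also fails if it takes over 72 s, if anything falls off the work surface, if the arm or the gripper's body presses on something with over 40 N, if the wrist force passes 120 N, or if a joint passes its speed limit or range.

### The arm

A 7-joint arm with a two-finger parallel gripper is mounted at the origin on the work surface. World frame = base frame: x ahead of the robot, y to its left, z up, the work surface at z = 0. Lengths are in m, angles in rad, forces in N, time in s.
With the tool pointing down it reaches from about 0.425 to 0.875 m from the base axis. Payload 4.7 kg.
Tool frame: the origin (TCP) lies on the centre line of the jaws, within the pads' length; the fingertips stand 22 mm ahead of it and the grasp point (between the pads) lies 3 mm ahead of it; z points along the fingers, y is the line along which they close (so a half turn about z gives the same grasp; the last joint's range is limited). The gripper opens to 87 mm and grips with 3 to 60 N. Pads are 19 mm wide; open, the fingers measure 117 mm over their backs; the gripper's body (75 mm by 190 mm) begins 51 mm behind the grasp point.
Start: joints at [-1.29, 0.321, -0.07, 1.45, 0.023, 1.371, -0.057], TCP at [0.171, 0.627, 0.245] pointing down, gripper open.
Joint ranges: [-2.86, 2.86], [-0.3, 2.09], [-1.38, 1.24], [0.06, 2.45], [-1.56, 4.7], [0.09, 2.05], [-2.69, 2.69]. Speed limits (rad/s): [2.57, 2.57, 3.14, 3.14, 3.14, 3.14, 3.14].

### API

Orientations are given as a rotation vector (axis times angle).
In Python, from plant import env gives the robot as it stands.
- The arm moves only by the tool carry_out, never from a script. Its argument "rows" is text: rows parted by semicolons, each of 7 numbers parted by spaces: the shift along the tool's x, y, z in cm, then the turn, a rotation vector about the tool's x, y, z in rad, then the gripper's target within -1 to 1 (fully open at 1, half-way at 0, shut at -1). In form: x y z wx wy wz grip; .... A call has 1 to 20 rows; each row shifts and turns the commanded pose from where the row before left it, along the tool's axes as they then stand; what a row does not reach is not made up. A row lasts 1/12 s, in which the tool goes at most 41.7 mm and 7.16 degrees, less where a joint would pass 70% of its speed; a pose out of reach is approached as far as the arm can. A call is refused whole if a number of a shift passes 4.17 or a number of a turn 0.125, either way. A call with a gripper value outside its range is refused whole. The fingers move at their own pace and stop on an object; "newtons" is the grip in N (left out, the last holds). Time passes only in rows, so rows that do not move let the fingers close. It gives the time, the measured TCP pose, the force, the opening and the grip force at its end, in the units of the state.
- env.read_state(): the state, without advancing time (a new reading comes with each control period).
- env.grab_frame(name): name is "side" or "top" or "wrist"; returns a dict with "color" (384x512x3 uint8, red, green, blue), "fx", "fy", "cx", "cy" (pixels), "eye" and "attitude" of the camera in the world; the wrist camera has in their place "tool_from_camera" (4x4, takes a point from camera to tool coordinates, whose origin is the TCP and whose axes are the flange's). Camera axes: x right, y up, looking along -z (the intrinsics and any distortion apply to the point x, -y, -z); pixel columns grow to the right and rows downward; lengths in m; the calibration is good to about 2 mm. A picture is of the moment at which its call begins: read the wrist's pose just before it. There is no depth.
- env.finish_job(): hands the job in; it is judged then, once.
Trained networks look in a picture, given as the dict that the camera call returned (one of the last four; its "shot" number tells which), for a name from the list of things; names that differ only in an ending like _2 or _b are one class to them, and where a whole thing is asked for, a point or a joint stands for the part that bears it (a point fixed in the world has none). Each returns a list of dicts, best first, with "confidence" (0 to 1); they miss things now and then, are a little off and sometimes report something else, mostly with a low value. They report only what shows in the picture. A call takes as long as a camera call. They do not tell look-alikes from the thing itself.
- env.spot_in(name, picture): "bbox" ([left, top, right, bottom] in pixels, round what is visible of it).
- env.spot_point(name, picture): "uv" ([column, row] in pixels: a listed point, or the origin of a listed thing).
The state is a dict: "clock": time; "qpos": joint angles; "joint_vel": joint speeds; "effort": joint torques, N m; "tool_pos": TCP position; "tool_rot": TCP orientation; "ft_force": force on the tool from outside, world axes, zero at the start; "ft_torque": the same for the moment, N m; "finger_gap": finger opening in m; "grasp_force": force on a finger pad.
Only numpy, scipy, OpenCV 4.12 (cv2) and the standard library are available. Lean on these libraries where they do the work, as an engineer would, in place of code of your own. Each camera call takes 0.05 s, during which the arm holds its last target. There are 200 camera calls.

## Working session

There is one attempt and no reset: what is moved stays moved. The work goes in short steps, Python scripts to look and compute and a tool call to move; the robot and the scene stay as the last step left them, time stands still between calls to the robot, and variables do not carry over. Pictures are saved under pics/ and viewed, at most 10 in all, crops included, and the job is handed in when it is done.

Besides the shell and the picture viewer there is one more tool, called as name(argument=value, ...) on one line, values as JSON. carry_out: Moves the arm, as the interface text tells. Its arguments: {"type":"object","properties":{"rows":{"type":"string"},"newtons":{"type":"number"}},"required":["rows"]}

```bash
ls; mkdir -p pics; cat > h.py <<'E'
import numpy as np, cv2
from scipy.spatial.transform import Rotation as R
from plant import env
def rot(a):
    a=np.array(a,float)
    if a.shape==(3,3): return a
    if a.shape==(4,4): return a[:3,:3]
    return (R.from_quat(a) if a.size==4 else R.from_rotvec(a)).as_matrix()
def cam(f,st=None):
    if 'eye' in f: return np.array(f['eye']),rot(f['attitude'])
    T=np.array(f['tool_from_camera']);Rt=rot(st['tool_rot'])
    return Rt@T[:3,3]+np.array(st['tool_pos']),Rt@T[:3,:3]
def ray(f,uv,st=None):
    e,A=cam(f,st); d=np.array([(uv[0]-f['cx'])/f['fx'],-(uv[1]-f['cy'])/f['fy'],-1]); return e,A@d
def onz(f,uv,z,st=None):
    e,d=ray(f,uv,st); return e+d*(z-e[2])/d[2]
def proj(f,p,st=None):
    e,A=cam(f,st); c=(np.array(p)-e)@A
    return np.array([f['cx']+f['fx']*c[...,0]/-c[...,2], f['cy']+f['fy']*c[...,1]/c[...,2]]).T
def tri(rs):
    M=np.zeros((3,3));b=np.zeros(3)
    for e,d in rs:
        d=d/np.linalg.norm(d);P=np.eye(3)-np.outer(d,d);M+=P;b+=P@e
    return np.linalg.solve(M,b)
def save(f,n): cv2.imwrite('pics/'+n+'.png',f['color'][:,:,::-1])
def shot(n):
    st=env.read_state(); f=env.grab_frame(n); return f,st
E
python3 - <<'E'
from h import *
s=env.read_state();print(s)
fr={}
ims=[]
for n in ['top','side','wrist']:
    f,st=shot(n);ims.append(f['color'])
    print(n,{k:v for k,v in f.items() if k!='color'})
    for o in ['stand','knob','paddle','tray','rack','tile_blue','tile_blue_top','tile_white','tile_green','jar','cup']:
        r=env.spot_point(o,f); b=env.spot_in(o,f)
        print(n,o,[(np.round(x['uv'],1).tolist(),round(x['confidence'],2)) for x in r[:3]],[(np.round(x['bbox']).tolist(),round(x['confidence'],2)) for x in b[:3]])
    save(f,n+'0')
E
```

```text
pics
{'clock': 0.0, 'qpos': array([-1.28991642,  0.32185294, -0.07008173,  1.45169622,  0.02261554,
        1.37078106, -0.05688221]), 'joint_vel': array([ 0.000559  , -0.00106022,  0.00055389, -0.00035706, -0.00025851,
        0.00257575,  0.00131366]), 'effort': array([ 2.30906617e-04, -4.91287136e+01, -4.03555473e-01, -3.12529814e+01,
       -6.38858811e-02,  4.35153174e-02,  1.77083025e-04]), 'tool_pos': array([0.17127421, 0.62649325, 0.24343135]), 'tool_rot': array([-4.17719335e-01, -3.11354962e+00,  3.05519418e-03]), 'ft_force': array([-0.35748173, -0.27877611, -0.49185857]), 'ft_torque': array([-0.06240302, -0.02072475,  0.04736164]), 'grasp_force': 0.0, 'finger_gap': 0.08720924313186558}
top {'fx': 465.9292362264431, 'fy': 465.9292362264431, 'cx': 257.711446280334, 'cy': 196.46618457715914, 'eye': array([0.33927938, 0.00215809, 1.34672284]), 'attitude': array([ 0.12736092, -0.09550363, -1.57321946]), 'shot': 1}
top stand [([163.9, 217.7], 0.66), ([270.5, 204.4], 0.64)] [([241.0, 183.0, 304.0, 226.0], 0.63)]
top knob [([298.2, 201.3], 0.65), ([168.4, 219.9], 0.32)] [([257.0, 1
[... 2172 characters left out ...]
 0.59)]
wrist {'fx': 270.5445231582353, 'fy': 270.5445231582353, 'cx': 257.041170057554, 'cy': 191.3042841886295, 'tool_from_camera': array([[-4.06927399e-04,  9.69578377e-01,  2.44780730e-01,
         6.70854856e-02],
       [ 9.99999903e-01,  4.36353477e-04, -6.59836909e-05,
         6.98097757e-05],
       [-1.70787282e-04,  2.44780679e-01, -9.69578460e-01,
        -1.40970778e-01],
       [ 0.00000000e+00,  0.00000000e+00,  0.00000000e+00,
         1.00000000e+00]]), 'shot': 3}
wrist stand [] []
wrist knob [] []
wrist paddle [] []
wrist tray [] []
wrist rack [] []
wrist tile_blue [] []
wrist tile_blue_top [] []
wrist tile_white [] []
wrist tile_green [] []
wrist jar [] []
wrist cup [] []
```

```bash
python3 -c "
import cv2,numpy as np
a=cv2.imread('pics/top0.png');b=cv2.imread('pics/side0.png')
cv2.imwrite('pics/v1.png',cv2.resize(a,(800,600)));cv2.imwrite('pics/v2.png',cv2.resize(b,(800,600)))"
```

```text
(no output)
```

View pics/v1.png

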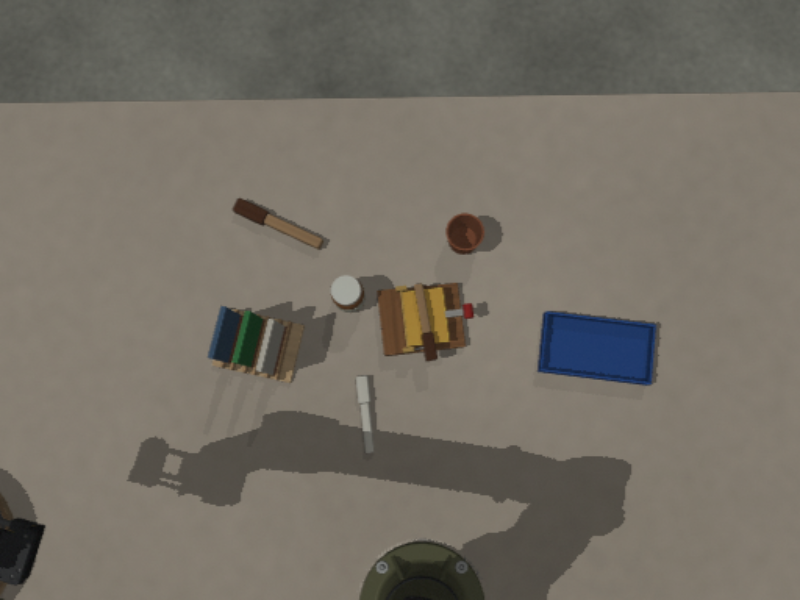

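View pics/v2.png

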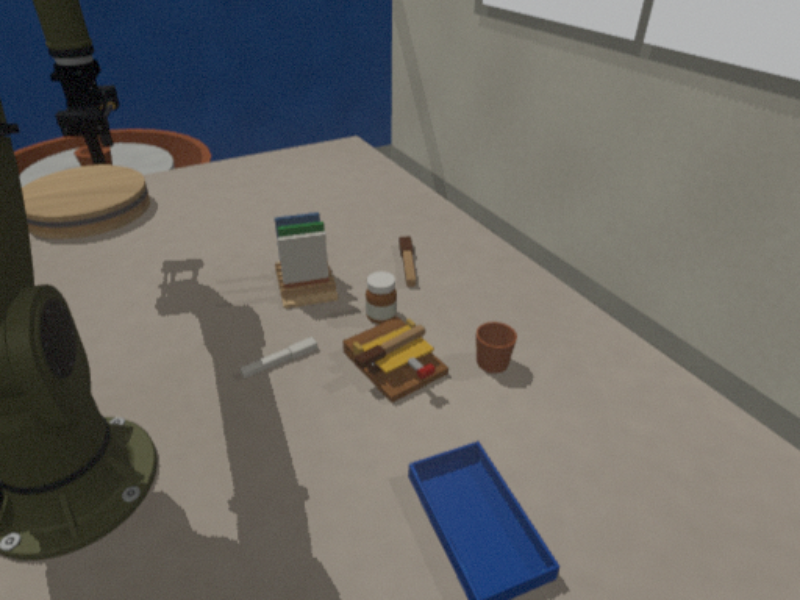

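The top view shows, at 512-px scale, the easel at (270,204) with its knob on the right at (299,199). The paddle lies across it, from the handle end at (269,183) to the blade end at (275,230). The tray is at (382,223). In the rack the blue tile is leftmost, at (143,214), and the white paddle and the bigger look-alike lie elsewhere. The side view agrees with this.

```bash
python3 - <<'E'
from h import *
f,_=shot('top');g,_=shot('side')
P=lambda uv,z:np.round(onz(f,uv,z),4)
print('stand',P((270.5,204.4),0),'knob',P((298.5,199.5),.047))
print('paddle ends',P((269,182.5),.059),P((275,230),.059))
print('tray',[P(np.array(u)*.64,.03) for u in [(543,313),(656,324),(652,383),(539,372)]])
print('rack',P((163.6,223.3),0),'bluetop ends',[P(np.array(u)*.64,.13) for u in [(226,309),(212,359)]])
print('jar',P((225.5,192.9),0),'cup',P((297.1,152.5),0))
print('knob tri',tri([ray(f,(298.5,199.5)),ray(g,(273,237))]))
# stand corners at z=.016/.03
print('stand corners',[P(np.array(u)*.64,.016) for u in [(378,290),(460,283),(466,348),(385,356)]])
s=env.read_state();print(s['clock'],rot(s['tool_rot']).round(3))
E
```

```text
stand [ 0.508 -0.008  0.   ] knob [ 0.5155 -0.0864  0.047 ]
paddle ends [ 0.5625 -0.0039  0.059 ] [ 0.4293 -0.0194  0.059 ]
tray [array([ 0.5145, -0.2266,  0.03  ]), array([ 0.4931, -0.4295,  0.03  ]), array([ 0.387 , -0.4168,  0.03  ]), array([ 0.4076, -0.2161,  0.03  ])]
rack [0.4547 0.3032 0.    ] bluetop ends [array([0.5116, 0.3263, 0.13  ]), array([0.4269, 0.3474, 0.13  ])]
jar [0.5428 0.1234 0.    ] cup [ 0.6621 -0.0878  0.    ]
knob tri [ 0.51780515 -0.08755461  0.04659172]
stand corners [array([0.5615, 0.0744, 0.016 ]), array([ 0.5735, -0.0776,  0.016 ]), array([ 0.4528, -0.0867,  0.016 ]), array([0.4389, 0.0615, 0.016 ])]
3.55 [[-0.965  0.264  0.   ]
 [ 0.264  0.965  0.   ]
 [-0.     0.    -1.   ]]
```

carry_out(rows="-2.68 -2.94 0.2 0 0 0 1;-2.68 -2.94 0.2 0 0 0 1;-2.68 -2.94 0.2 0 0 0 1;-2.68 -2.94 0.2 0 0 0 1;-2.68 -2.94 0.2 0 0 0 1;-2.68 -2.94 0.2 0 0 0 1;-2.68 -2.94 0.2 0 0 0 1;-2.68 -2.94 0.2 0 0 0 1;-2.68 -2.94 0.2 0 0 0 1;-2.68 -2.94 0.2 0 0 0 1;-2.68 -2.94 0.2 0 0 0 1;-2.68 -2.94 0.2 0 0 0 1;-2.68 -2.94 0.2 0 0 0 1;-2.68 -2.94 0.2 0 0 0 1;-2.68 -2.94 0.2 0 0 0 1;-2.68 -2.94 0.2 0 0 0 1;-2.68 -2.94 0.2 0 0 0 1;-2.68 -2.94 0.2 0 0 0 1;0 0 0 0 0 -0.125 1;0 0 0 0 0 -0.125 1")

```text
clock: 5.22
tool_pos: [0.4978, -0.0138, 0.2087]
tool_rot: [0.027, 3.141, -0.001]
ft_force: [0.4, 0.4, -0.2]
finger_gap: 0.087
grasp_force: 0.0
```

```bash
python3 - <<'E'
from h import *
f,st=shot('wrist'); save(f,'w1'); np.save('w1st.npy',np.r_[st['tool_pos'],st['tool_rot']])
for o in ['paddle','knob','stand','tray','cup','jar']:
    r=env.spot_point(o,f); print(o,[(np.round(x['uv'],1).tolist(),round(x['confidence'],2)) for x in r[:3]])
import pickle;pickle.dump((f,st),open('w1.pkl','wb'))
E
```

```text
paddle [([255.3, 179.9], 0.69), ([350.2, 39.5], 0.68)]
knob [([196.1, 201.5], 0.81)]
stand [([366.0, 214.3], 0.69), ([264.9, 183.0], 0.57)]
tray [([14.6, 144.5], 0.81)]
cup [([208.8, 289.6], 0.92)]
jar [([363.6, 212.9], 0.82)]
```

View pics/w1.png

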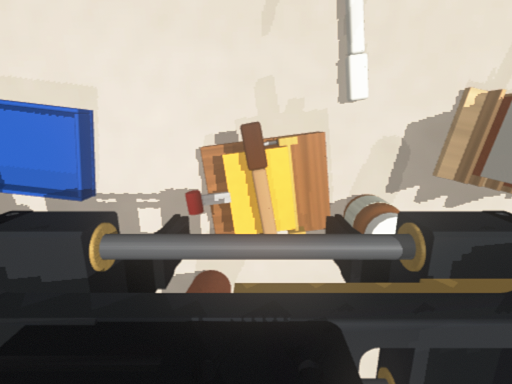

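The wrist view shows the paddle blade running from (252,123) to (257,168), with the handle continuing to (268,233). The knob is at (195,202) and the stand's corners are at (203,148), (326,132) and (329,228).

```bash
python3 - <<'E'
from h import *
import pickle;f,st=pickle.load(open('w1.pkl','rb'))
P=lambda u,z:np.round(onz(f,u,z,st),4)
print('paddle',[P(u,.059) for u in [(252,123.5),(257.5,168.5),(268.5,233)]])
print('knob',P((195,202),.047)); print('stand',[P(u,.02) for u in [(203,148),(326,132),(329,228)]])
print('tray right edge z.03',[P(u,.03) for u in [(94,110),(97,198)]],'jar',P((363.6,212.9),0),'cup',P((208.8,289.6),0))
E
```

```text
paddle [array([ 0.4313, -0.0178,  0.059 ]), array([ 0.4787, -0.0128,  0.059 ]), array([ 0.554 , -0.0014,  0.059 ])]
knob [ 0.5189 -0.0864  0.047 ]
stand [array([ 0.459 , -0.0783,  0.02  ]), array([0.4427, 0.0694, 0.02  ]), array([0.565 , 0.0788, 0.02  ])]
tray right edge z.03 [array([ 0.4134, -0.1969,  0.03  ]), array([ 0.5167, -0.2104,  0.03  ])] jar [0.552  0.1303 0.    ] cup [ 0.6668 -0.0875  0.    ]
```

carry_out(rows="0.3 0.33 2 0 0 -0.075 0.2;0 0 3.5 0 0 -0.07 -0.1;0 0 3.5 0 0 0 -0.1;0 0 3 0 0 0 -0.1;0 0 1.5 0 0 0 -0.1;0 0 0.5 0 0 0 -0.1;0 0 0 0 0 0 -0.1;0 0 0 0 0 0 -1;0 0 0 0 0 0 -1;0 0 0 0 0 0 -1;0 0 0 0 0 0 -1;0 0 0 0 0 0 -1", newtons=15)

```text
clock: 6.57
tool_pos: [0.4949, -0.0073, 0.0694]
tool_rot: [-0.201, 3.133, 0.001]
ft_force: [-0.3, 0.1, 2.8]
finger_gap: 0.0157
grasp_force: 15.0
```

carry_out(rows="0 0 -2 0 0 0 -1;0 0 -3.5 0 0 0 -1;0 0 -3.5 0 0 0 -1;1.04 -3.78 0 0 0 0 -1;1.04 -3.78 0 0 0 0 -1;1.04 -3.78 0 0 0 0 -1;1.04 -3.78 0 0 0 0 -1;1.04 -3.78 0 0 0 0 -1;1.04 -3.78 0 0 0 0 -1;1.04 -3.78 0 0 0 0 -1;1.04 -3.78 0 0 0 0 -1;0 0 0 0 0 0.12 -1;0 0 0 0 0 0.12 -1;0 0 0 0 0 0.12 -1;0 0 0 0 0 0.12 -1;0 0 0 0 0 0.12 -1;0 0 0 0 0 0.12 -1;0 0 0 0 0 0.12 -1;0 0 0 0 0 0.12 -1;0 0 0 0 0 0.12 -1")

```text
clock: 8.23
tool_pos: [0.4505, -0.3177, 0.1587]
tool_rot: [1.447, 2.788, 0.001]
ft_force: [0.1, 0.2, -0.4]
finger_gap: 0.0157
grasp_force: 15.0
```

carry_out(rows="0 0 0 0 0 0.12 -1;0 0 0 0 0 0.12 -1;0 0 0 0 0 0.12 -1;0 0 0 0 0 0.12 -1;0 0 0 0 0 0.12 -1;0 0 0 0 0 0.12 -1;0 0 0 0 0 0 -1")

```text
clock: 8.82
tool_pos: [0.4505, -0.3176, 0.1586]
tool_rot: [-2.334, -2.103, -0.0]
ft_force: [0.9, -0.4, -0.8]
finger_gap: 0.0156
grasp_force: 15.0
```

```bash
python3 - <<'E'
from h import *
f,st=shot('wrist'); save(f,'w2');print(st['tool_pos'],st['tool_rot'])
import pickle;pickle.dump((f,st),open('w2.pkl','wb'))
# model overlay with top-based tray
g,_=shot('top');save(g,'t2')
c=np.array([.4505,-.3225,.03]);a=np.deg2rad(-5.9);X=np.array([np.cos(a),np.sin(a),0]);Y=np.array([-np.sin(a),np.cos(a),0])
q=np.array([c+i*.055*X+j*.1*Y for i,j in[(1,1),(1,-1),(-1,-1),(-1,1)]])
out=[]
for F,s in ((f,st),(g,None)):
    im=F['color'][:,:,::-1].copy();cv2.polylines(im,[np.round(proj(F,q,s)).astype(int)],True,(0,255,255),1);out.append(im)
cv2.imwrite('pics/v3.png',cv2.resize(np.hstack([out[0],out[1][150:, 200:]]) if 0 else np.vstack([out[0]]),(640,480)))
cv2.imwrite('pics/v3.png',np.hstack([out[0][:300,:450],cv2.resize(out[1][180:260,320:430],None,fx=3,fy=3.75)]))
E
```

```text
[ 0.45054904 -0.31762425  0.15859443] [-2.33359180e+00 -2.10320727e+00 -3.50474253e-04]
```

View pics/v3.png

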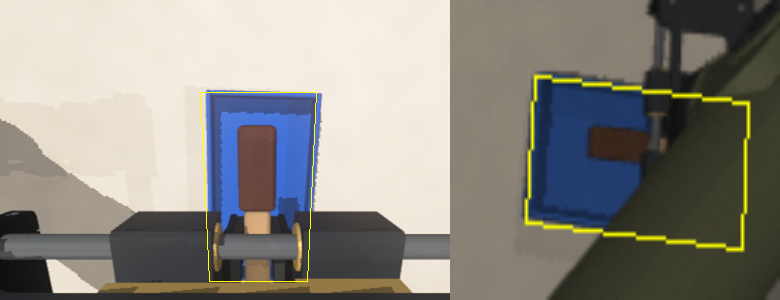

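The model outline fits the tray in both views, and the held paddle is inside it. I'm lowering it now.

carry_out(rows="0 0.2 3.5 0 0 0 -1;0 0 3.5 0 0 0 -1;0 0 3 0 0 0 -1;0 0 1.5 0 0 0 -1;0 0 0.6 0 0 0 -1;0 0 0.4 0 0 0 -1;0 0 0 0 0 0 -1;0 0 0 0 0 0 -0.2;0 0 0 0 0 0 -0.2;0 0 0 0 0 0 -0.2;0 0 0 0 0 0 -0.2;0 0 -2 0 0 0 -0.2;0 0 -3.5 0 0 0 -0.2;0 0 -3.5 0 0 0 -0.2;0 0 -3.5 0 0 0 0")

```text
clock: 10.17
tool_pos: [0.4519, -0.3181, 0.16]
tool_rot: [-2.331, -2.106, 0.001]
ft_force: [0.4, 0.0, 0.1]
finger_gap: 0.037
grasp_force: 0.0
```

carry_out(rows="0 0 0 0 0 -0.1 0;0 0 0 0 0 -0.097 0;3.67 1.76 0 0 0 0 0;3.67 1.76 0 0 0 0 0;3.67 1.76 0 0 0 0 0;3.67 1.76 0 0 0 0 0;3.67 1.76 0 0 0 0 0;0 0 0 0 0 0 0")

```text
clock: 10.83
tool_pos: [0.5259, -0.1167, 0.1585]
tool_rot: [-2.096, -2.338, -0.007]
ft_force: [0.6, 1.0, -0.3]
finger_gap: 0.0438
grasp_force: 0.0
```

```bash
cat > m.py <<'E'
from h import *
def stand_pts(c,yaw,th):
    X=np.array([np.cos(yaw),np.sin(yaw),0]);Y=np.array([-np.sin(yaw),np.cos(yaw),0]);Z=np.array([0,0,1.])
    W=lambda x,y,z:np.array([c[0],c[1],0])+x*X+y*Y+z*Z
    base=[W(i*.075,j*.06,.016) for i,j in[(1,1),(1,-1),(-1,-1),(-1,1)]]
    def B(l,n,y): return W(.03-l*np.cos(th)+n*np.sin(th),y,.04+l*np.sin(th)+n*np.cos(th))
    pan=[B(l,.003,y) for l,y in[(0,.05),(.075,.05),(.075,-.05),(0,-.05)]]
    kn=[B(.115,.007,y) for y in(-.013,.013)]
    return np.array(base),np.array(pan),np.array(kn)
def draw(F,s,sets):
    im=F['color'][:,:,::-1].copy()
    for p in sets: cv2.polylines(im,[np.round(proj(F,p,s)*4).astype(int)],True,(255,0,255),1,shift=2)
    return im
E
python3 - <<'E'
from m import *
f,st=shot('wrist');g,_=shot('top')
print(st['tool_pos'],st['tool_rot'])
for F,s in((f,st),(g,None)):
    print([(np.round(x['uv'],1),onz(F,x['uv'],.047,s).round(4),round(x['confidence'],2)) for x in env.spot_point('knob',F)[:2]])
S=stand_pts((.510,-.003),np.deg2rad(95.5),0)
a=draw(f,st,S)[:300];b=cv2.resize(draw(g,None,S)[165:240,230:330],(400,300))
cv2.imwrite('pics/v4.png',np.hstack([a[:,100:500],b]))
E
```

```text
[ 0.52588    -0.11665013  0.1585101 ] [-2.09576743 -2.33773995 -0.00700376]
[(array([253.8, 161.1]), array([ 0.519 , -0.0845,  0.047 ]), 0.78)]
[(array([297.5, 202.4]), array([ 0.5073, -0.0835,  0.047 ]), 0.97)]
```

View pics/v4.png

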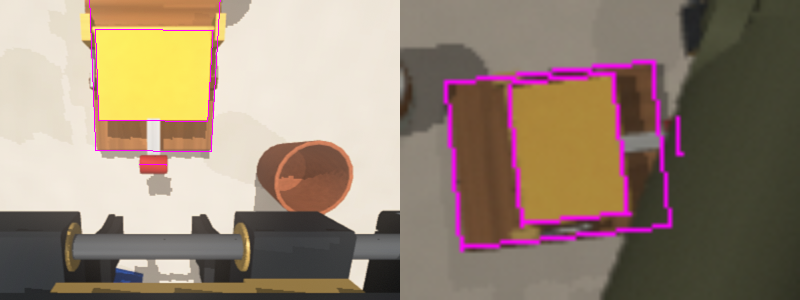

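The model overlay fits the stand in both views, and the knob sits at about (0.5185, -0.0865). Next I grasp the knob ends.

carry_out(rows="3.1 -0.4 0 0 0 0 0;0 0 3.5 0 0 0 0;0 0 3.5 0 0 0 0;0 0 2.5 0 0 0 0;0 0 1.35 0 0 0 0;0 0 0 0 0 0 0;0 0 0 0 0 0 -1;0 0 0 0 0 0 -1;0 0 0 0 0 0 -1;0 0 0 0 0 0 -1", newtons=25)

```text
clock: 11.87
tool_pos: [0.52, -0.0971, 0.0525]
tool_rot: [2.107, 2.319, 0.01]
ft_force: [5.1, -1.8, -2.1]
finger_gap: 0.0257
grasp_force: 25.0
```

carry_out(rows="0 0 0 0 0 0 -0.2;0 0 0 0 0 0 -0.2;0 0 0 0 0 0 -0.2;0.5 0 0.1 0 0 0 -0.2;0.5 0 0.1 0 0 0 -0.2;0 0 0 0 0 0 -0.2;0 0 0 0 0 0 -0.2")

```text
clock: 12.45
tool_pos: [0.5146, -0.0851, 0.048]
tool_rot: [-2.11, -2.326, -0.001]
ft_force: [2.3, 1.2, 0.6]
finger_gap: 0.0347
grasp_force: 1.0
```

```bash
python3 - <<'E'
from m import *
f,st=shot('wrist');print(st['tool_pos'],st['tool_rot'],st['finger_gap'],st['ft_force'])
S=stand_pts((.510,-.003),np.deg2rad(95.5),0)
cv2.imwrite('pics/v5.png',draw(f,st,S))
E
```

```text
[ 0.51456307 -0.08512399  0.04795458] [-2.10996439e+00 -2.32620021e+00 -1.43447975e-03] 0.03470489545847649 [2.27366292 1.21293641 0.57024377]
```

View pics/v5.png

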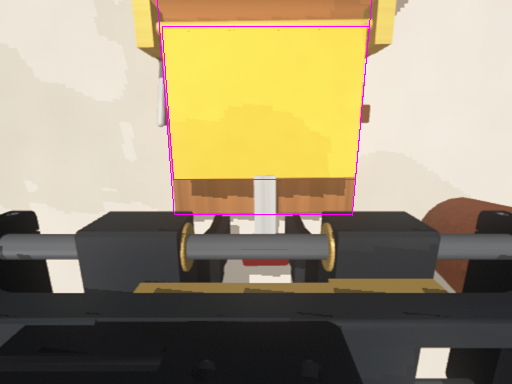

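carry_out(rows="-0.1 0.3 0 0 0 0 -0.2;0 0 0 0 0 0 -1;0 0 0 0 0 0 -1;0 0 0 0 0 0 -1;0 0 0 0 0 0 -1", newtons=25)

```text
clock: 12.92
tool_pos: [0.5191, -0.0874, 0.0483]
tool_rot: [2.11, 2.323, 0.002]
ft_force: [5.1, -0.3, -3.3]
finger_gap: 0.0257
grasp_force: 25.0
```

```bash
python3 - <<'E'
import numpy as np
t=np.linspace(0,1.92,17);x=-11.5*np.cos(t)+.7*np.sin(t);z=11.5*np.sin(t)+.7*np.cos(t)
for a,b in zip(np.diff(x),np.diff(z)): print(f'{a:.2f} 0 {-b:.2f}')
E
```

```text
0.17 0 -1.37
0.33 0 -1.34
0.49 0 -1.29
0.64 0 -1.23
0.78 0 -1.14
0.91 0 -1.04
1.03 0 -0.92
1.13 0 -0.79
1.22 0 -0.65
1.29 0 -0.50
1.34 0 -0.34
1.37 0 -0.18
1.38 0 -0.01
1.37 0 0.15
1.35 0 0.31
1.30 0 0.47
```

Halfway first, then check.

carry_out(rows="0.17 0 -1.37 0 0 0 -1;0.33 0 -1.34 0 0 0 -1;0.49 0 -1.29 0 0 0 -1;0.64 0 -1.23 0 0 0 -1;0.78 0 -1.14 0 0 0 -1;0.91 0 -1.04 0 0 0 -1;1.03 0 -0.92 0 0 0 -1;0 0 0 0 0 0 -1")

```text
clock: 13.58
tool_pos: [0.5144, -0.0442, 0.1329]
tool_rot: [2.108, 2.326, 0.001]
ft_force: [1.5, -3.4, 3.0]
finger_gap: 0.0252
grasp_force: 25.0
```

carry_out(rows="1.13 0 -0.79 0 0 0 -1;1.22 0 -0.65 0 0 0 -1;1.29 0 -0.5 0 0 0 -1;1.34 0 -0.34 0 0 0 -1;1.37 0 -0.18 0 0 0 -1;1.38 0 0 0 0 0 -1;1.37 0 0.15 0 0 0 -1;1.35 0 0.31 0 0 0 -1;1.3 0 0.47 0 0 0 -1;0 0 0 0 0 0 -1")

```text
clock: 14.42
tool_pos: [0.5011, 0.0759, 0.1449]
tool_rot: [-2.107, -2.328, 0.002]
ft_force: [0.3, 3.4, -0.1]
finger_gap: 0.0259
grasp_force: 25.0
```

```bash
python3 - <<'E'
from m import *
g,_=shot('side');f,_=shot('top');print(env.read_state()['tool_pos'])
S=stand_pts((.510,-.003),np.deg2rad(95.5),1.92)
a=cv2.resize(draw(g,None,S)[120:270,170:370],(800,600))
cv2.imwrite('pics/v6.png',a); save(f,'t6')
E
```

```text
[0.50136327 0.0739542  0.14582876]
```

View pics/v6.png

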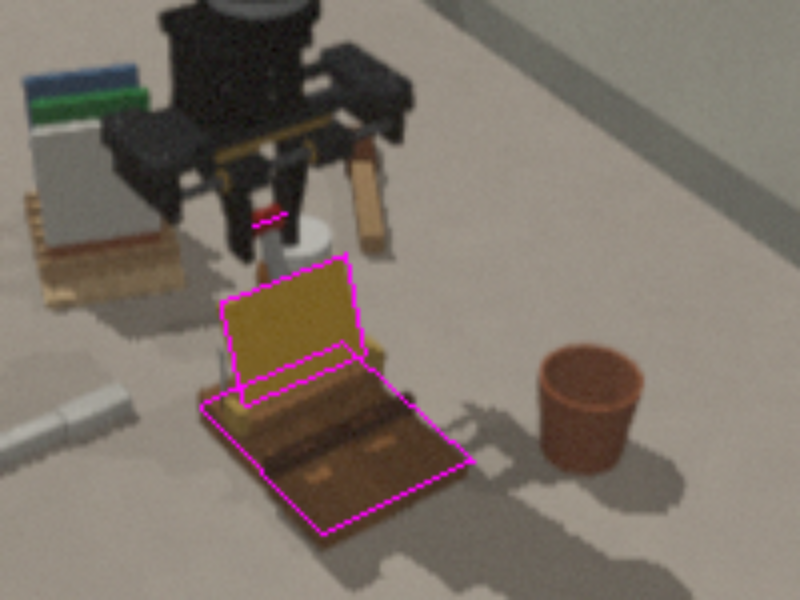

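The side view shows the back at about 1.92 rad, where the drawn model matches it, still held by the fingers. I'm releasing it and moving on to the tile.

carry_out(rows="0 0 0 0 0 0 0;0 0 0 0 0 0 0;0 0 0 0 0 0 0;0 0 -2 0 0 0 0;0 0 -3.5 0 0 0 0;0 0 -3.5 0 0 -0.123 0;0 0 -3.5 0 0 -0.123 0;0 0 0 0 0 -0.123 -0.2;0 0 0 0 0 -0.123 -0.2;0 0 0 0 0 -0.123 -0.2;0 0 0 0 0 -0.123 -0.2;0 0 0 0 0 -0.123 -0.2;0 0 0 0 0 -0.123 -0.2;0 0 0 0 0 -0.123 -0.2;0 0 0 0 0 -0.123 -0.2")

```text
clock: 15.77
tool_pos: [0.5023, 0.0718, 0.2718]
tool_rot: [0.377, 3.119, 0.0]
ft_force: [-0.2, 0.1, -0.1]
finger_gap: 0.0349
grasp_force: 0.0
```

carry_out(rows="0.64 3.5 0 0 0 0 -0.3;0.64 3.5 0 0 0 0 -0.3;0.64 3.5 0 0 0 0 -0.3;0.64 3.5 0 0 0 0 -0.3;0.64 3.5 0 0 0 0 -0.3;0.64 3.5 0 0 0 0 -0.3;0.64 3.5 0 0 0 0 -0.3;0 0 0 0 0 0 -0.3;0 0 0 0 0 0 -0.3;0 0 0 0 0 0 -0.3")

```text
clock: 16.6
tool_pos: [0.5188, 0.32, 0.2716]
tool_rot: [0.386, 3.117, -0.003]
ft_force: [0.4, -0.2, 0.2]
finger_gap: 0.0305
grasp_force: 0.0
```

```bash
python3 - <<'E'
from m import *
f,st=shot('wrist');g,_=shot('top')
print(st['tool_pos'],st['tool_rot'],st['finger_gap'])
for o in('tile_blue_top','tile_green','tile_white'): print(o,[(np.round(x['uv'],1),onz(f,x['uv'],.14,st).round(4),round(x['confidence'],2)) for x in env.spot_point(o,f)[:2]])
import pickle;pickle.dump((f,st),open('w7.pkl','wb'))
S=stand_pts((.510,-.003),np.deg2rad(95.5),1.97)
b=cv2.resize(draw(g,None,S)[165:240,230:330],(280,210))
a=f['color'][:,:,::-1].copy(); a=np.hstack([a,np.zeros((384,280,3),np.uint8)]);a[:210,512:]=b
cv2.imwrite('pics/v7.png',a)
E
```

```text
[0.51875229 0.31999579 0.27162905] [ 3.85830238e-01  3.11693133e+00 -2.65464008e-03] 0.030473302925045236
tile_blue_top [(array([263.6, 143.4]), array([0.4745, 0.3378, 0.14  ]), 0.72)]
tile_green [(array([233.5, 138. ]), array([0.4621, 0.3101, 0.14  ]), 0.97)]
tile_white [(array([204.6, 137. ]), array([0.4542, 0.2827, 0.14  ]), 0.83)]
```

View pics/v7.png

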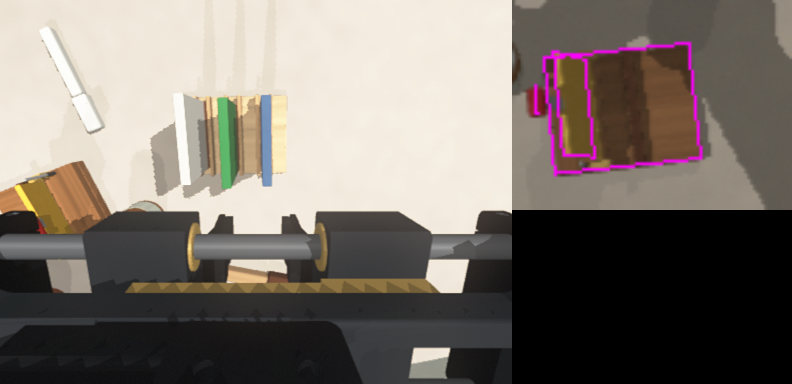

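The easel is fully open, with the model matching. In the wrist view the blue tile's top edge runs from (266,95) to (267.5,186), parallel to tool x, and green is at about column 225.

```bash
python3 - <<'E'
from m import *
import pickle;f,st=pickle.load(open('w7.pkl','rb'))
p=[onz(f,u,.14,st) for u in [(266,95),(267.5,186)]]
c=(p[0]+p[1])/2;d=p[0]-p[1];print(p,c,np.hypot(*d[:2]),np.degrees(np.arctan2(d[1],d[0])))
Rt=rot(st['tool_rot']);print('tool x ang',np.degrees(np.arctan2(Rt[1,0],Rt[0,0])),'delta tool',Rt.T@(c-st['tool_pos']))
# colour-based mask check
hsv=cv2.cvtColor(f['color'],cv2.COLOR_RGB2HSV);m=cv2.inRange(hsv,(100,90,60),(125,255,255));m[205:]=0;m[:,:230]=0
n=np.argwhere(m);r=cv2.minAreaRect(n[:,::-1].astype(np.float32));print(r)
bp=cv2.boxPoints(r);q=np.array([onz(f,u,.14,st) for u in bp]);print(Rt.T@(q.mean(0)-st['tool_pos']),np.linalg.norm(np.diff(q,axis=0),axis=1))
E
```

```text
[array([0.43080241, 0.3508416 , 0.14      ]), array([0.51769931, 0.33130291, 0.14      ])] [0.47425086 0.34107225 0.14      ] 0.08906644942577721 167.3278501694379
tool x ang 165.88709038125828 delta tool [0.04843848 0.00979603 0.13156198]
((266.0, 140.5), (89.0, 8.0), 90.0)
[0.04851747 0.00901986 0.13156311] [0.0076313  0.08707896 0.00826416]
```

carry_out(rows="2.5 0.5 0 0 0 -0.02 -0.3;2.35 0.43 0 0 0 0 -0.3;0 0 3 0 0 0 -0.3;0 0 3.5 0 0 0 -0.3;0 0 3 0 0 0 -0.3;0 0 2 0 0 0 -0.3;0 0 1.2 0 0 0 -0.3;0 0 0 0 0 0 -0.3;0 0 0 0 0 0 -1;0 0 0 0 0 0 -1;0 0 0 0 0 0 -1;0 0 0 0 0 0 -1", newtons=40)

```text
clock: 17.85
tool_pos: [0.4739, 0.3424, 0.1461]
tool_rot: [0.352, 3.12, 0.003]
ft_force: [-0.0, 0.2, -0.2]
finger_gap: 0.0115
grasp_force: 0.0
```

carry_out(rows="0 0 0 0 0 0 -1;0 0 0 0 0 0 -1;0 0 -1 0 0 0 -1;0 0 -3 0 0 0 -1;0 0 -4 0 0 0 -1;0 0 -4 0 0 0 -1;0 0 -3.5 0 0 -0.107 -1;0 0 -1 0 0 -0.107 -1;0 0 0 0 0 -0.107 -1;0 0 0 0 0 0 -1")

```text
clock: 18.68
tool_pos: [0.4732, 0.3421, 0.311]
tool_rot: [-0.155, 3.137, 0.003]
ft_force: [0.1, -0.6, -1.9]
finger_gap: 0.0096
grasp_force: 40.0
```

carry_out(rows="-0.03 -1.5 0 0 0 0 -1;-0.03 -3 0 0 0 0 -1;-0.03 -3.5 0 0 0 0 -1;-0.03 -3.5 0 0 0 0 -1;-0.03 -3.5 0 0 0 0 -1;-0.03 -3.5 0 0 0 0 -1;-0.03 -3.5 0 0 0 0 -1;-0.03 -3.5 0 0 0 0 -1;-0.03 -3.13 0 0 0 0 -1;0 -2 0 0 0 0 -1;0 0 0 0.083 0 0 -1;0 0 0 0.083 0 0 -1;0 0 0 0.084 0 0 -1;0 0 0 0 0 0 -1;0 0 0 0 0 0 -1;0 0 0 0 0 0 -1")

```text
clock: 20.02
tool_pos: [0.5049, 0.0359, 0.3093]
tool_rot: [-0.145, 3.103, -0.388]
ft_force: [-0.3, -0.1, -3.1]
finger_gap: 0.0098
grasp_force: 40.0
```

```bash
python3 - <<'E'
from m import *
s=env.read_state();Rt=rot(s['tool_rot']);yaw=np.deg2rad(95.5);X=np.array([np.cos(yaw),np.sin(yaw),0]);Y=np.array([-np.sin(yaw),np.cos(yaw),0])
T=np.array([X,Y,[0,0,1]])
print(s['clock'],s['finger_gap'],s['grasp_force'],s['ft_force'],s['tool_pos']);A=T@Rt;print('tool axes in stand\n',A.round(3))
t=T@(s['tool_pos']-np.array([.510,-.003,0]));print('tcp stand',t)
print('back edge',t+A@[0,.005,.136],'front',t+A@[0,-.005,.136])
g,_=shot('side');f,st=shot('wrist')
B=lambda x,y,z:s['tool_pos']+Rt@np.array([x,y,z])
box=[np.array([B(i*.045,e,z) for i,z in[(-1,.006),(1,.006),(1,.136),(-1,.136)]]) for e in(-.005,.005)]
S=stand_pts((.510,-.003),yaw,1.97)
a=cv2.resize(draw(g,None,[*S,*box])[70:250,190:330],(467,600))
b=draw(f,st,[*box]); b=cv2.resize(b[:,150:400],(333,512))
o=np.zeros((600,800,3),np.uint8);o[:,:467]=a;o[:512,467:]=b;cv2.imwrite('pics/v8.png',o)
E
```

```text
20.0167 0.00976396478449096 39.96510207653046 [-0.28467295 -0.14606179 -3.12646781] [0.50489089 0.03587754 0.30926299]
tool axes in stand
 [[ 0.003  0.969 -0.246]
 [ 1.    -0.002  0.001]
 [ 0.001 -0.246 -0.969]]
tcp stand [0.03918824 0.00135935 0.30926299]
back edge [0.01057484 0.0015266  0.17621321] front [0.00088225 0.00155089 0.17867351]
```

View pics/v8.png

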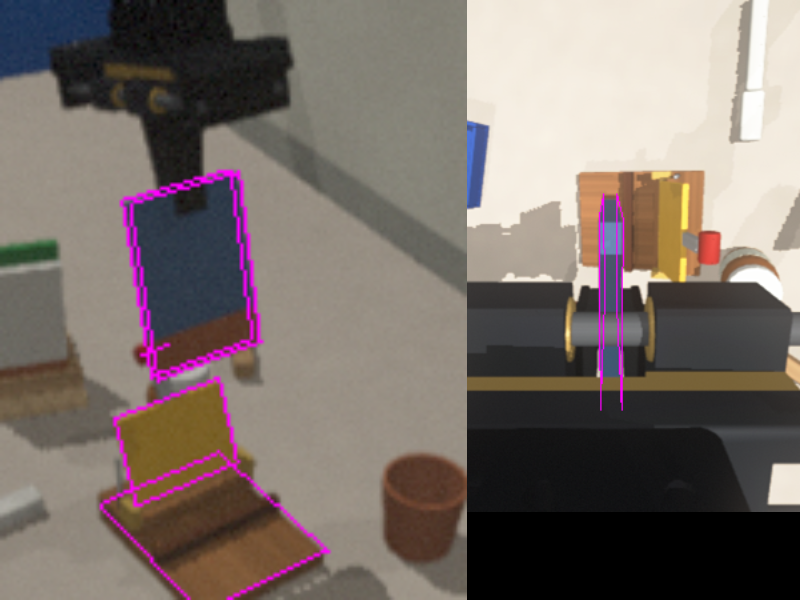

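carry_out(rows="0 0.39 1.48 0 0 0 -1;0 0.78 2.95 0 0 0 -1;0 0.78 2.95 0 0 0 -1;0 0.78 2.95 0 0 0 -1;0 0.6 2.2 0 0 0 -1;0 0.37 1.4 0 0 0 -1;0 0.2 0.82 0 0 0 -1;0 0 0 0 0 0 -1;0 0 0 0 0 0 -1;0 0.06 0.24 0 0 0 -1;0 0.06 0.24 0 0 0 -1;0 0 0 0 0 0 -1")

```text
clock: 21.12
tool_pos: [0.5053, 0.0388, 0.1525]
tool_rot: [-0.149, 3.101, -0.388]
ft_force: [-0.3, -0.5, -3.5]
finger_gap: 0.0096
grasp_force: 40.0
```

carry_out(rows="0 0.03 0.12 0 0 0 -1;0 0.03 0.12 0 0 0 -1;0 0.03 0.12 0 0 0 -1;0 0 0 0 0 0 -1")

```text
clock: 21.45
tool_pos: [0.5053, 0.0388, 0.1487]
tool_rot: [-0.15, 3.101, -0.389]
ft_force: [-1.1, 0.3, 0.6]
finger_gap: 0.0094
grasp_force: 40.0
```

Contact came at the expected height (z force up 4 N). Now I release and withdraw along the tool axis.

carry_out(rows="0 0 0 0 0 0 -0.58;0 0 0 0 0 0 -0.58;0 0 0 0 0 0 -0.58;0 0 0 0 0 0 -0.58;0 0 -0.5 0 0 0 -0.58;0 0 -0.7 0 0 0 -0.58;0 0 -1 0 0 0 -0.58;0 0 -1.5 0 0 0 -0.58;0 0 -3 0 0 0 -0.58;0 0 -4 0 0 0 -0.58;0 0 -4 0 0 0 -0.58;0 -3 0 0 0 0 -0.58;0 -4 0 0 0 0 -0.58;0 -4 0 0 0 0 -0.58;0 0 0 0 0 0 -0.58")

```text
clock: 22.7
tool_pos: [0.5128, -0.0412, 0.3213]
tool_rot: [-0.129, 3.1, -0.389]
ft_force: [-0.1, -1.5, 0.6]
finger_gap: 0.0182
grasp_force: 0.0
```

```bash
python3 - <<'E'
from m import *
g,_=shot('side');t,_=shot('top');print(env.read_state()['tool_pos'])
yaw=np.deg2rad(95.5);S=stand_pts((.510,-.003),yaw,1.97)
X=np.array([np.cos(yaw),np.sin(yaw),0]);Y=np.array([-np.sin(yaw),np.cos(yaw),0]);Z=np.array([0,0,1.])
a=.4;box=np.array([np.array([.510,-.003,.016])+.013*X+j*.045*Y+s*(np.sin(a)*X+np.cos(a)*Z) for j,s in[(1,0),(-1,0),(-1,.13),(1,.13)]])
im=draw(g,None,[box])
o=np.zeros((600,800,3),np.uint8);o[:,:467]=cv2.resize(im[120:300,190:330],(467,600))
o[:250,467:]=cv2.resize(t['color'][160:290,230:403,::-1],(333,250))
o[250:,467:]=cv2.resize(g['color'][264:384,250:364,::-1],(333,350))
cv2.imwrite('pics/v9.png',o)
E
```

```text
[ 0.51207796 -0.0334793   0.31931053]
```

View pics/v9.png

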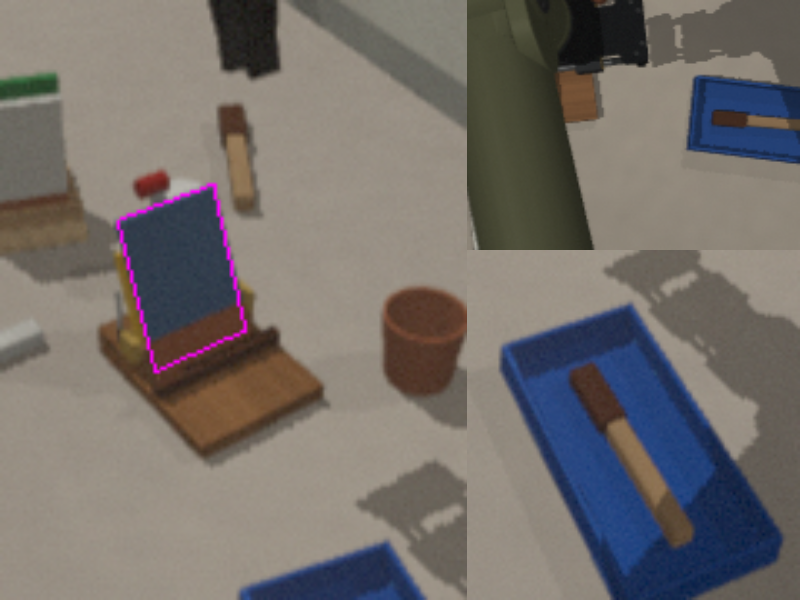

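The tile leans on the open back with its foot in the trough and is centred, with the model outline matching. The paddle lies flat in the tray, and the gripper touches nothing.

```bash
python3 -c "
from plant import env
print(env.finish_job())"
```

```text
the job is handed in; nothing more can be done
None
```

The job is handed in: the paddle lies flat in the blue tray, the easel's back is snapped fully open, and the blue tile stands foot down and centred in the trough, leaning on the back. This took about 23 s of the 72 s allowed; the final pictures confirmed all three, but the judge's verdict was not shown.

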